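# Load the clamping fixture and lock it down

## Task

Lay the long aluminium bar flat across the two narrow rails of the clamping fixture, centred on them with both ends overhanging about equally, setting it down rather than dropping it. Then push the upright clamp arm over and fully down, without slamming it, so that its pad rests on the bar, and only after that slide the locking bolt fully home over the arm's end. Leave the short bar and everything else on the bench where it is.

Things in the scene. Friction and masses are not known exactly. Their poses are not given: they have to be found in the camera images.
- long_bar: plain aluminium flat bar, 180 long x 45 wide x 14 mm thick, about 0.3 kg, lying flat on the bench; origin at centre of underside, x along its length, y across its width, z up. It is the longer of two such bars
- fixture: grey clamping fixture fixed to the bench; base 140 (x) x 305 (y) x 15 mm, y = -165 to +140. Origin on the bench under the middle of its two rails, z up. The bar belongs along the fixture's x over the origin. Steel hinge cheeks (66 mm over x, 95 mm tall) at y = 95 to 129 mm; bolt guide 79 mm tall at y = -139 to -159 mm, x = -105 to +45 mm
- seat (a point): point midway between the two steel rails at the height of their tops, 45 mm above the bench: the centre of the bar's underside belongs here. Axes as the fixture's. The rails are at x = -60 and +60 mm, each 12 mm wide (x), 60 mm long (y) and 30 mm tall above the base
- clamp (a joint): clamp arm angle, rad: 0 = shut (level, along the fixture's -y, pad just touching the bar's top 59 mm above the bench), grows as it opens upward; starts upright at 1.5 to 1.75 (1.57 = vertical), stops at 1.8; with no bar it would sink to -0.1. Stiff hinge: stays where left, moves with 2 to 5 N near its end
- clamp_hinge (a point): middle of the clamp's hinge axis, fixed, 110 mm from the fixture's origin along its y and 77 mm above the bench; the axis runs along the fixture's x
- clamp_end (a point): on the arm's outer (upper when shut) face, 215 mm from the hinge axis. The arm is a steel flat 36 mm wide, 14 mm thick (7 mm either side of the axis), 215 mm long, then a tongue 24 mm wide, 8 mm thick to 237 mm; a 30 x 30 mm rubber pad stands 11 mm out of its inner face 110 mm from the hinge
- bolt (a joint): travel of the locking bolt: starts near 0 (clear of the arm), 0.055 m = fully home against its stop over the arm's tongue; slides along the fixture's +x with about 2 N
- bolt_knob (a point): top centre of the bolt's black upright knob, 20 mm in diameter, 32 mm tall, top 123 mm above the bench; it stands on a steel plate 50 (x) x 46 (y) x 8 mm, plate top 91 mm above the bench, reaching 11 mm to -y and 35 mm to +y of the knob. Home, the knob is at the fixture's x = 0, y = -147 mm
- short_bar: plain aluminium flat bar of the same section but only 110 mm long (too short for the rails); origin at centre of underside, x along its length
- beaker_a: clear plastic beaker with steel fasteners, 90 mm wide at the rim, 125 mm tall; origin at centre of underside
- beaker_b: clear plastic beaker with steel fasteners, 104 mm wide, 140 mm tall; origin at centre of underside
- lifting_eye: blue painted lifting eye on a 75 x 60 mm foot, 74 mm tall; origin at centre of underside
- plates: loose pile of three steel plates 120 x 85 mm with a pin on top, 26 mm tall; origin at centre of underside
- jug: white round bottle with a black cap, 80 mm wide, 170 mm tall; origin at centre of underside
- tape: flat round core, 90 mm wide, 30 mm tall; origin at centre of underside
There are look-alikes about, which are no part of the job. What is shaped like the long_bar but red or turquoise is not meant.

How it is judged:
On the way, in this order (a step that is already met when the one before it is completed fails the run):
1. the long bar lies centred across both rails, released (x of long_bar in the frame of fixture between -0.02 and 0.02 m and y of long_bar in the frame of fixture between -0.012 and 0.012 m and z of long_bar in the frame of fixture between 0.038 and 0.052 m and angle between the x axis of long_bar and the x axis of fixture, either way round below 0.12 rad and angle between the z axis of long_bar and the z axis of fixture, either way round below 0.06 rad and contact force between long_bar and the fingers below 0.1 N and linear speed of long_bar below 0.03 m/s), for 0.2 s.
2. the clamp arm is fully down on the bar, the bar still in place (x of long_bar in the frame of fixture between -0.02 and 0.02 m and y of long_bar in the frame of fixture between -0.012 and 0.012 m and z of long_bar in the frame of fixture between 0.038 and 0.052 m and angle between the x axis of long_bar and the x axis of fixture, either way round below 0.12 rad and angle between the z axis of long_bar and the z axis of fixture, either way round below 0.06 rad and value of joint clamp between -0.03 and 0.025 rad), for 0.2 s.
3. with the clamp down, the bolt is slid home (all of step 2 and value of joint bolt above 0.048 m), for 0.2 s.
At the end, for the whole second after the job is handed in: The long bar lies at rest and released on both rails, its middle within 20 mm along and 12 mm across of the rails' middle, within 0.12 rad of square and 0.06 rad of flat; the clamp arm is down (joint between -0.03 and 0.025 rad) and the bolt home (at least 48 of 55 mm) (all of step 3 and contact force between long_bar and the fingers below 0.1 N and linear speed of long_bar below 0.03 m/s); the robot touches nothing.
It fails at once if the long bar is dropped (falls untouched faster than 0.45 m/s) (contact force between long_bar and the fingers below 0.05 N and linear speed of long_bar above 0.45 m/s).
It fails at once if the clamp arm is slammed (faster than 2.5 rad/s) (velocity of joint clamp below -2.5 rad/s).
It fails at once if another thing on the bench is moved more than 30 mm (distance of any of short_bar, beaker_a, beaker_b, lifting_eye, plates, jug, tape from where it was at the start of the episode above 0.03 m).
It also fails if it takes over 72 s, if anything falls off the work surface, if the arm or the gripper's body presses on something with over 40 N, if the wrist force passes 120 N, or if a joint passes its speed limit or range.

## Robot

A 6-joint arm with a two-finger parallel gripper is mounted at the origin on the work surface. World frame = base frame: x ahead of the robot, y to its left, z up, the work surface at z = 0. Lengths are in m, angles in rad, forces in N, time in s.
With the tool pointing down it reaches from about 0.35 to 0.975 m from the base axis. Payload 4.9 kg.
Tool frame: the origin (TCP) lies at the very end of the fingers, on their centre line; the grasp point (between the pads) lies ctrl.grip_point_offset behind it (ctrl.grip_point_offset is the distance from the TCP to the grasp point, in m); z points along the fingers, y is the direction in which the jaws open and shut (so a half turn about z gives the same grasp; the last joint's range is limited). The gripper opens to 85 mm and grips with 20 to 120 N. Pads are 22 mm wide; open, the fingers measure 114 mm over their backs; the gripper's body (76 mm by 85 mm) begins 54 mm behind the grasp point. The pads swing forward as they close: fully open they stand 13 mm farther back than shut.
Start: joints at [-0.119, 0.053, 1.613, -0, 1.476, -0.119], TCP at [0.625, 0, 0.231] pointing down, gripper open.
Joint ranges: [-3.01, 3.01], [-1.01, 2.22], [0.06, 2.58], [-1.02, 4.17], [0.09, 2.62], [-3.14, 3.14]. Speed limits (rad/s): [2.57, 2.57, 3.14, 3.14, 3.14, 3.14].

## Interface

Orientations are given as a rotation vector (axis times angle).
In Python, from station import ctrl gives the robot as it stands. The module is installed in compiled form; this text tells all that it offers.
- The arm moves only by the shell command python3 -m creep 'ROWS' [FORCE]. ROWS is JSON, a list of rows, each a list of 5 numbers: the closure in counts, from 0 (fully open) to 255 (shut), then the shift along the tool's x, y, z in mm, then the turn about the tool's z in rad. A call has 1 to 12 rows; each row is the pose to reach, as a shift and turn from the pose commanded when the call began, along the tool's axes at that moment; what a row does not reach only later rows make up. A row lasts 1/12 s, in which the tool goes at most 41.7 mm and 7.16 degrees, less where a joint would pass 70% of its speed; a pose out of reach is approached as far as the arm can. A call with a gripper value outside its range is refused whole. The fingers move at their own pace and stop on an object; FORCE is the grip in N (left out, the last holds). Time passes only in rows, so rows that repeat a pose let the fingers close. It gives the time, the measured TCP pose, the force and the opening at its end, in the units of the state.
- ctrl.get_obs(): the state, without advancing time (a new reading comes with each control period).
- ctrl.get_image(name): name is "scene" or "side" or "wrist"; returns the picture (480x640x3 uint8, red, green, blue); there is no depth.
- ctrl.calibration(name): a dict with "fx", "fy", "cx", "cy" (pixels), "R" (3x3) and "t" (3): a world point X has camera coordinates R X + t. Camera axes: x right, y down, z forward; pixel columns grow to the right and rows downward; lengths in m; the calibration is good to about 2 mm. A picture is of the moment at which its call begins: read the wrist's pose just before it. calibration takes no time and is no camera call; for the wrist camera it gives the pose at the moment of the call.
- ctrl.finish_job(): hands the job in, once; it reports no verdict.
Trained networks look in the newest picture that a camera, given by its name, has taken for a name from the list of things; names that differ only in an ending like _2 or _b are one class to them, and where a whole thing is asked for, a point or a joint stands for the part that bears it (a point fixed in the world has none). Each returns a list of dicts, best first, with "conf" (0 to 1); they miss things now and then, are a little off and sometimes report something else, mostly with a low value. They report only what shows in the picture. A call takes as long as a camera call. They do not tell look-alikes from the thing itself.
- ctrl.boxes_of(camera, label): "rect" ([left, top, width, height] in pixels, round what is visible of it).
- ctrl.outline_of(camera, label): "mask" (480x640 bool, what is visible of it) and "rect" ([left, top, width, height] in pixels, round what is visible of it).
The state is a dict: "t": time; "q": joint angles; "dq": joint speeds; "effort": joint torques, N m; "tool_pos": TCP position; "tool_rot": TCP orientation; "contact_force": force on the tool from outside, world axes, zero at the start; "wrist_torque": the same for the moment, N m; "opening": finger opening in m.
Only numpy, scipy, OpenCV 4.12 (cv2) and the standard library are available. Lean on these libraries where they do the work, as an engineer would, in place of code of your own. Each camera call takes 0.05 s, during which the arm holds its last target. There are 200 camera calls.

## Working session

There is one attempt and no reset: what is moved stays moved. The work goes in short steps, Python scripts to look and compute and a shell command to move; the robot and the scene stay as the last step left them, time stands still between calls to the robot, and variables do not carry over. Pictures are saved under pics/ and viewed, about 8 in all and at most 12, crops included, and the job is handed in when it is done.

```bash
mkdir -p pics; python3 - <<'E'
from station import ctrl
import cv2,numpy as np
o=ctrl.get_obs(); print(o['t'],o['tool_pos'],o['tool_rot'],o['opening'],ctrl.grip_point_offset)
for n in ['scene','side']:
    im=ctrl.get_image(n); cv2.imwrite(f'pics/{n}0.png',im[:,:,::-1])
    c=ctrl.calibration(n); print(n,c)
    for l in ['long_bar','fixture','clamp','bolt_knob','bolt']:
        print(l,[(np.round(b['rect']),round(b['conf'],2)) for b in ctrl.boxes_of(n,l)][:4])
E
```

```text
0.0 [6.24373128e-01 7.17995600e-05 2.30049106e-01] [-2.22026709e+00 -2.22031071e+00  2.00232724e-03] 0.08512127854980377 0.0187
scene {'fx': 593.2637430833271, 'fy': 593.2637430833271, 'cx': 312.5993294662382, 'cy': 239.39911712546413, 'R': array([[ 0.68114687,  0.73213868, -0.00344982],
       [ 0.5220037 , -0.48894048, -0.69889151],
       [-0.51337226,  0.47424694, -0.71521938]]), 't': array([-0.37508466, -0.22204749,  2.22297256])}
long_bar [(array([158., 261.,  56.,  36.]), 0.69), (array([225., 224.,  30.,  39.]), 0.63), (array([240., 276.,  42.,  32.]), 0.59)]
fixture [(array([283., 146., 102., 131.]), 0.91)]
clamp [(array([362., 148.,  25.,  64.]), 0.63)]
bolt_knob [(array([293., 224.,  17.,  18.]), 0.53), (array([385., 221.,  33.,  54.]), 0.52)]
bolt [(array([293., 226.,  20.,  16.]), 0.52)]
side {'fx': 592.111803859244, 'fy': 592.111803859244, 'cx': 316.1107175731182, 'cy': 252.16559269600688, 'R': array([[-0.80716343, -0.59031941,  0.00319193],
       [-0.32567845,  0.44078825, -0.83644442],
       [ 0.49236241, -0.67618689, -0.54804247]]), 't': array([0.43511963, 0.26352263, 1.48730139])}
long_bar [(array([376., 266.,  52.,  37.]), 0.87), (array([326., 237.,  54.,  26.]), 0.71), (array([229., 230., 120., 111.]), 0.65), (array([304., 188.,  31.,  42.]), 0.33)]
fixture [(array([230., 226., 120., 116.]), 0.63)]
clamp [(array([233., 229.,  26.,  74.]), 0.91), (array([326., 237.,  52.,  26.]), 0.75)]
bolt_knob [(array([228., 229., 122., 112.]), 0.65), (array([314., 248.,  23.,  24.]), 0.64)]
bolt [(array([233., 227., 116., 113.]), 0.71), (array([314., 248.,  25.,  19.]), 0.49), (array([194., 239.,  40.,  61.]), 0.24)]
```

```bash
python3 - <<'E'
import cv2
a=cv2.imread('pics/scene0.png')[130:330,120:440]; cv2.imwrite('pics/a.png',cv2.resize(a,(800,500),interpolation=cv2.INTER_CUBIC))
a=cv2.imread('pics/side0.png')[170:390,160:480]; cv2.imwrite('pics/b.png',cv2.resize(a,(800,550),interpolation=cv2.INTER_CUBIC))
E
```

```text
(no output)
```

View pics/a.png

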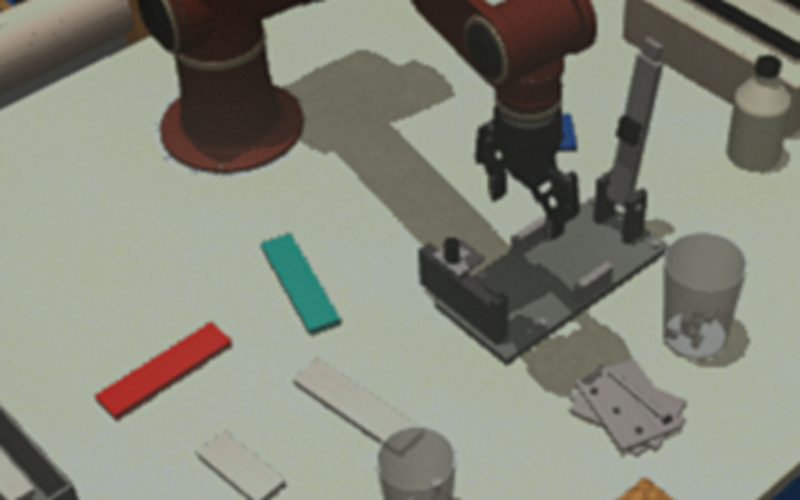

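View pics/b.png

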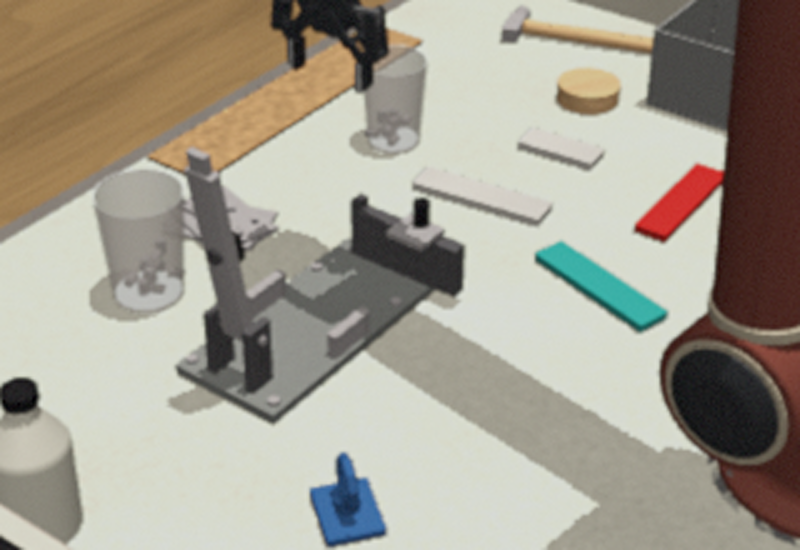

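Scene shows the long pale bar at crop (293–425, 358–452), partly behind a beaker; the side view shows it whole at (413–550, 168–222). The fixture's hinge is away from the bars, its bolt guide nearer to them.

```bash
cat > h.py <<'E'
from station import ctrl
import numpy as np, cv2
from scipy.optimize import least_squares
from scipy.spatial.transform import Rotation as Ro
def proj(c,X):
    p=np.atleast_2d(X)@c['R'].T+c['t']; return np.c_[c['fx']*p[:,0]/p[:,2]+c['cx'],c['fy']*p[:,1]/p[:,2]+c['cy']]
def back(c,uv,z):
    uv=np.atleast_2d(uv).astype(float); d=np.c_[(uv[:,0]-c['cx'])/c['fx'],(uv[:,1]-c['cy'])/c['fy'],np.ones(len(uv))]@c['R']
    o=-c['R'].T@c['t']; return o+d*((z-o[2])/d[:,2])[:,None]
def place(p,L):
    L=np.atleast_2d(L); c,s=np.cos(p[2]),np.sin(p[2]); return np.c_[p[0]+c*L[:,0]-s*L[:,1],p[1]+s*L[:,0]+c*L[:,1],L[:,2]]
E
python3 - <<'E'
from h import *
S,D=ctrl.calibration('scene'),ctrl.calibration('side')
fs=lambda u:np.array(u)/2.5+[120,130]
fd=lambda u:np.array(u)/2.5+[160,170]
P=[(S,fs((508,362)),(70,-165,0)),(S,fs((665,247)),(70,140,0)),(S,fs((508,292)),(45,-159,79)),
(D,fd((273,422)),(-70,140,0)),(D,fd((178,372)),(70,140,0)),(D,fd((354,198)),(45,-139,79)),(D,fd((463,248)),(-105,-139,79))]
K=[(S,fs((453,240))),(D,fd((421,201)))]
H=[(S,fs((651,45))),(D,fd((199,156)))]
def f(p):
    r=[proj(c,place(p,np.array(l)/1e3))[0]-u for c,u,l in P]
    r+=[proj(c,place(p,[p[3],-.147,.123]))[0]-u for c,u in K]
    r+=[proj(c,place(p,[0,.11-.237*np.cos(p[4]),.077+.237*np.sin(p[4])]))[0]-u for c,u in H]
    # cos: arm along -y when 0
    return np.ravel(r)
best=min((least_squares(f,[.65,.1,y,-.05,1.6],loss='soft_l1') for y in np.arange(0,6.3,.5)),key=lambda s:s.cost)
print('fix',best.x.round(4),'cost',best.cost); print(f(best.x).reshape(-1,2).round(1))
# bar
B=back(S,[fs((315,358)),fs((293,380))],.014); print(B.round(3))
Q=back(D,[fd((427,168)),fd((551,205)),fd((540,215)),fd((413,183))],.014); print('side',Q.round(3),np.linalg.norm(np.roll(Q,-1,0)-Q,axis=1).round(3))
for n,c in(('scene',S),('side',D)):
    for L in('long_bar','beaker_a'):
        for b in ctrl.outline_of(n,L)[:5]:
            m=b['mask'].astype(np.uint8); ys,xs=np.nonzero(m); G=back(c,np.c_[xs,ys],.014)
            r=cv2.minAreaRect((G[:,:2]*1000).astype(np.float32)); print(n,L,round(b['conf'],2),b['rect'],np.round(r[0]),np.round(r[1]),round(r[2],1))
E
```

```text
fix [ 0.5518  0.1388 -0.0042 -0.0482  1.7432] cost 22.196237919495722
[[-1.6  0.7]
 [ 0.3  0.9]
 [-5.6  6.7]
 [ 1.   1.8]
 [-0.5  1.1]
 [-1.   4. ]
 [-2.4  1.5]
 [-0.9  0.2]
 [-0.2 -0.6]
 [ 0.  -2.1]
 [-0.3 -0.9]]
[[ 0.459 -0.203  0.014]
 [ 0.469 -0.246  0.014]]
side [[ 0.635 -0.213  0.014]
 [ 0.459 -0.233  0.014]
 [ 0.458 -0.206  0.014]
 [ 0.629 -0.172  0.014]] [0.177 0.028 0.174 0.041]
scene long_bar 0.95 [238.4, 273.6, 44.7, 35.8] [ 542. -217.] [164.  53.] 7.4
scene long_bar 0.76 [155.7, 260.6, 58.5, 37.5] [ 343. -354.] [ 58. 187.] 1.5
scene long_bar 0.6 [226.4, 224.8, 29.3, 40.1] [ 338. -135.] [ 47. 189.] 73.4
scene beaker_a 0.98 [386.8, 222.4, 31.2, 53.3] [721. 244.] [111. 232.] 42.2
scene beaker_a 0.9 [267.6, 299.8, 32.8, 48.7] [ 691. -240.] [ 93. 174.] 47.8
side long_bar 0.85 [417.7, 234.6, 32.2, 34.8] [ 330. -340.] [ 50. 193.] 1.4
side long_bar 0.62 [326.4, 236.8, 53.5, 27.0] [ 543. -198.] [185.  70.] 6.3
side long_bar 0.56 [374.0, 266.8, 54.7, 35.8] [ 327. -122.] [ 55. 188.] 73.3
side beaker_a 0.87 [198.2, 239.6, 37.4, 57.8] [828. 126.] [114. 313.] 44.1
side beaker_a 0.79 [306.7, 187.3, 24.4, 45.3] [ 783. -342.] [ 82. 305.] 35.1
```

```bash
python3 -m creep '[[60,-210,-81,-30,1.456],[60,-210,-81,-30,1.456],[60,-210,-81,-30,1.456],[60,-210,-81,-30,1.456],[60,-210,-81,-30,1.456],[60,-210,-81,-30,1.456],[60,-210,-81,-30,1.456],[60,-210,-81,-30,1.456],[60,-210,-81,-30,1.456],[60,-210,-81,-30,1.456],[60,-210,-81,-30,1.456],[60,-210,-81,-30,1.456]]' 40
python3 -m creep '[[60,0,0,0,0],[60,0,0,0,0]]'
python3 - <<'E'
from h import *
o=ctrl.get_obs(); c=ctrl.calibration('wrist'); im=ctrl.get_image('wrist'); cv2.imwrite('pics/w1.png',im[:,:,::-1])
print(o['tool_pos'],Ro.from_rotvec(o['tool_rot']).as_matrix().round(3),o['opening'])
print('cam',-c['R'].T@c['t'],c['R'].round(2),c['fx'])
for b in ctrl.outline_of('wrist','long_bar')[:4]:
    ys,xs=np.nonzero(b['mask']); G=back(c,np.c_[xs,ys],.014)
    r=cv2.minAreaRect((G[:,:2]*1000).astype(np.float32)); print(round(b['conf'],2),b['rect'],np.round(r[0],1),np.round(r[1],1),round(r[2],1))
E
```

```text
t: 1.8
tool_pos: [0.5439, -0.2101, 0.2613]
tool_rot: [3.137, 0.171, 0.0]
contact_force: [0.1, 0.2, -0.1]
opening: 0.0651
t: 1.97
tool_pos: [0.544, -0.21, 0.2613]
tool_rot: [3.136, 0.184, 0.0]
contact_force: [0.4, -0.1, 1.1]
opening: 0.0657
[ 0.54397058 -0.21001188  0.26133447] [[ 0.993  0.117  0.   ]
 [ 0.117 -0.993 -0.   ]
 [ 0.     0.    -1.   ]] 0.06568293573208477
cam [ 0.61457202 -0.20208313  0.40436575] [[ 0.12 -0.99 -0.  ]
 [-0.95 -0.11  0.28]
 [-0.28 -0.03 -0.96]] 367.2844174881957
0.86 [213.1, 296.7, 59.3, 114.3] [ 347.7 -137.4] [ 44.7 162.3] 74.7
0.85 [292.6, 111.0, 45.4, 167.0] [ 551.3 -211.4] [178.4  46.8] 7.3
0.83 [334.9, 354.0, 76.8, 44.9] [ 341.4 -308.5] [98.3 52.5] 89.9
```

View pics/w1.png

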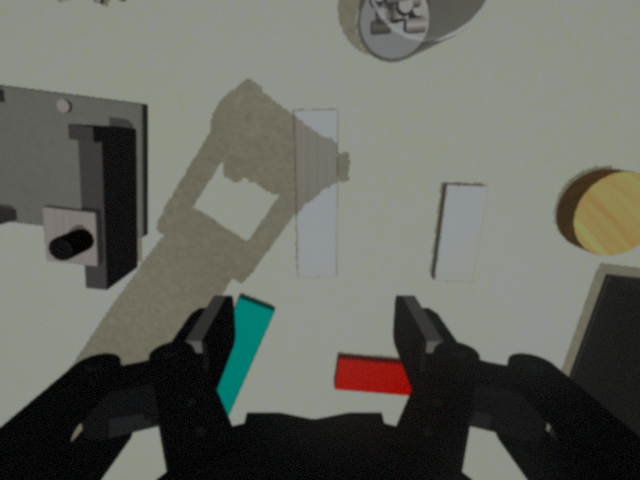

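Wrist view: the long bar (295–337, 110–277) is centred in the jaws' plane with the beaker clear above it; it is 178×47 mm by outline, as it should be. The bolt knob is at (70, 243).

```bash
python3 -m creep '[[60,7,2,30,-0.01],[60,7,2,60,-0.01],[60,7,2,90,-0.01],[60,7,2,120,-0.01],[60,7,2,150,-0.01],[60,7,2,175,-0.01],[60,7,2,200,-0.01],[60,7,2,215,-0.01],[60,7,2,230,-0.01],[60,7,2,240,-0.01],[60,7,2,248,-0.01],[60,7,2,248,-0.01]]'
python3 -m creep '[[60,0,0,3,0],[60,0,0,6,0],[60,0,0,9,0],[60,0,0,9,0],[60,0,0,9,0]]'
```

```text
t: 3.07
tool_pos: [0.5502, -0.2106, 0.0116]
tool_rot: [-3.134, -0.197, 0.004]
contact_force: [-0.3, -0.7, 0.1]
opening: 0.0655
t: 3.48
tool_pos: [0.5513, -0.2113, 0.0046]
tool_rot: [3.135, 0.196, 0.0]
contact_force: [0.1, -0.3, 0.4]
opening: 0.065
```

```bash
python3 -m creep '[[160,0,0,1,0],[160,0,0,1,0],[160,0,0,1,0],[160,0,0,1,0],[160,0,0,1,0],[160,0,0,1,0],[160,0,0,1,0],[160,0,0,1,0],[160,0,0,1,0],[160,0,0,1,0]]' 70
python3 -m creep '[[160,0,0,-5,0],[160,0,0,-15,0],[160,0,0,-30,0],[160,0,0,-60,0],[160,0,0,-90,0],[160,0,0,-120,0],[160,0,0,-150,0],[160,0,0,-170,0],[160,0,0,-190,0],[160,0,0,-200,0],[160,0,0,-200,0],[160,0,0,-200,0]]'
python3 - <<'E'
from h import *
print(ctrl.get_obs()['tool_pos'])
c=ctrl.calibration('wrist'); im=ctrl.get_image('wrist'); cv2.imwrite('pics/w2.png',im[:,:,::-1])
E
```

```text
t: 4.32
tool_pos: [0.5517, -0.2115, 0.004]
tool_rot: [3.135, 0.196, 0.001]
contact_force: [-0.8, 0.1, 5.8]
opening: 0.0427
t: 5.32
tool_pos: [0.5509, -0.211, 0.2028]
tool_rot: [-3.135, -0.196, 0.001]
contact_force: [-0.2, 0.1, -2.3]
opening: 0.0427
[ 0.55087212 -0.21101032  0.20282078]
```

View pics/w2.png

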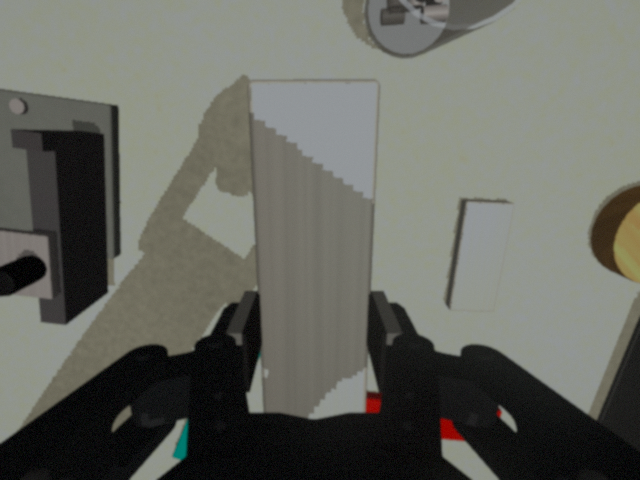

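The bar is held square and level (far edge at row 80, columns 250–379). Now move toward the fixture and look at it from nearby.

```bash
python3 -m creep '[[160,0,-15,-20,0.05],[160,5,-45,-40,0.1],[160,10,-80,-50,0.125],[160,14,-115,-50,0.125],[160,18,-150,-50,0.125],[160,22,-180,-50,0.125],[160,26,-210,-50,0.125],[160,29,-235,-50,0.125],[160,31,-252,-50,0.125],[160,32,-258,-50,0.125],[160,32,-258,-50,0.125],[160,32,-258,-50,0.125]]'
python3 -m creep '[[160,0,0,0,0],[160,0,0,0,0]]'
python3 - <<'E'
from h import *
import pickle
o=ctrl.get_obs();print(o['tool_pos'],o['opening'])
c=ctrl.calibration('wrist'); im=ctrl.get_image('wrist'); cv2.imwrite('pics/w3.png',im[:,:,::-1]); pickle.dump((o,c),open('w3.pkl','wb'))
E
```

```text
t: 6.37
tool_pos: [0.5503, 0.0484, 0.2517]
tool_rot: [3.141, -0.0, -0.004]
contact_force: [-0.3, -0.1, -3.3]
opening: 0.0426
t: 6.53
tool_pos: [0.5508, 0.0477, 0.2528]
tool_rot: [3.141, -0.003, -0.001]
contact_force: [0.0, -0.4, -2.4]
opening: 0.0429
[0.55075705 0.04766354 0.25284598] 0.04290725218386738
```

View pics/w3.png

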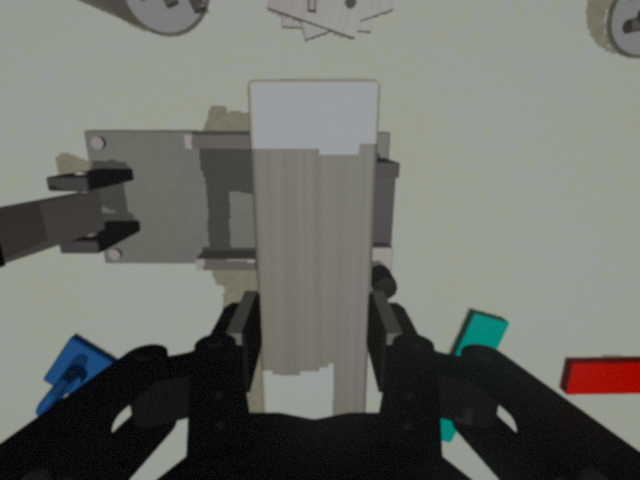

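The wrist view shows the base corners (86,131), (390,132), (107,262) and the +y ends of both rails, at (184,135) and (197–200, 258–268).

```bash
python3 - <<'E'
from h import *
import pickle
o,c=pickle.load(open('w3.pkl','rb'))
P=[((86,131),(70,140,15)),((390,132),(70,-165,15)),((106,262),(-70,140,15)),((184,135),(66,30,45)),((198,258),(-54,30,45)),((200,269),(-66,30,45)),((185,147),(54,30,45))]
f=lambda p:np.ravel([proj(c,place(p,np.array(l)/1e3))[0]-u for u,l in P])
s=least_squares(f,[.55,.139,0],loss='soft_l1'); print(s.x.round(4)); print(f(s.x).reshape(-1,2).round(1))
im=cv2.imread('pics/w3.png'); 
z=o['tool_pos'][2]+.010
print('bar far edge',back(c,[(250,80),(379,80)],z).round(4))
v=im.copy()
for l in [(x,y,15) for x in(-70,70) for y in(-165,140)]+[(x,y,45) for x in(-66,-54,54,66) for y in(-30,30)]:
    u=proj(c,place(s.x,np.array(l)/1e3))[0]; cv2.drawMarker(v,tuple(int(round(a*1)) for a in u),(0,0,255),cv2.MARKER_CROSS,7,1)
cv2.imwrite('pics/w3b.png',cv2.resize(v[100:300,40:440],(800,400),interpolation=cv2.INTER_CUBIC))
E
```

```text
[ 0.5573  0.1355 -0.0022]
[[-2.  -0.7]
 [ 1.4 -1.8]
 [ 0.2  1.5]
 [ 1.  -0.7]
 [-1.3  0.5]
 [-2.3  0.7]
 [ 1.3  0.9]]
bar far edge [[0.6399 0.0685 0.2628]
 [0.6398 0.0254 0.2628]]
```

View pics/w3b.png

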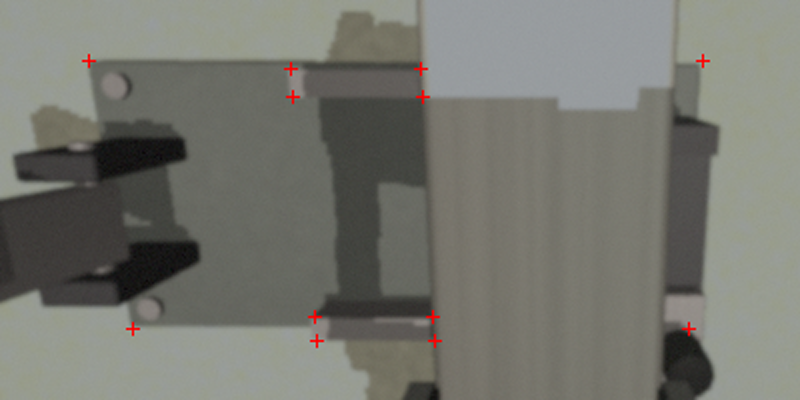

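```bash
python3 -m creep '[[160,2,-25,0,0],[160,4,-55,10,0],[160,6,-80,35,0],[160,6,-88,65,0],[160,6,-88,95,0],[160,6,-88,120,0],[160,6,-88,140,0],[160,6,-88,155,0],[160,6,-88,165,0],[160,6,-88,172,0],[160,6,-88,175,0],[160,6,-88,175,0]]'
python3 - <<'E'
from h import *
import pickle
o=ctrl.get_obs();print(o['tool_pos'],o['contact_force'])
ims=[]
for n in('wrist','side'):
    im=ctrl.get_image(n); ims.append(im[:,:,::-1])
a=cv2.resize(ims[1][200:360,200:400],(500,400),interpolation=cv2.INTER_CUBIC)
b=cv2.resize(ims[0],(0,0),fx=.45,fy=.45); b=cv2.copyMakeBorder(b,0,400-b.shape[0],0,0,0)
cv2.imwrite('pics/m4.png',np.hstack([a,b]))
E
```

```text
t: 7.58
tool_pos: [0.557, 0.1365, 0.0783]
tool_rot: [3.142, -0.001, -0.0]
contact_force: [0.4, 0.8, -2.8]
opening: 0.0432
[0.55700171 0.13651909 0.07831439] [ 0.4047572   0.77633983 -2.783308  ]
```

View pics/m4.png

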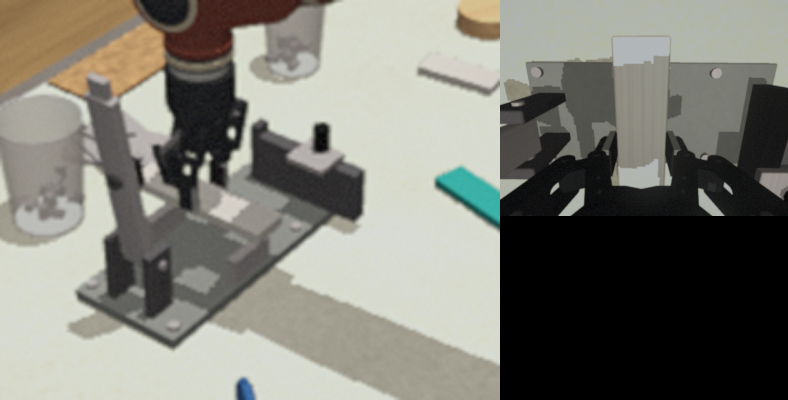

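The bar hovers over both rails, roughly centred and parallel to them, with the fingers clear of arm and guide. Lower it.

```bash
python3 -m creep '[[160,0,0,6,0],[160,0,0,12,0],[160,0,0,18,0],[160,0,0,23,0],[160,0,0,25,0],[160,0,0,26,0],[160,0,0,26,0],[160,0,0,26,0]]'
python3 -m creep '[[160,0,0,1,0],[160,0,0,1,0],[160,0,0,2,0],[160,0,0,2,0],[160,0,0,3,0],[160,0,0,3,0]]'
```

```text
t: 8.35
tool_pos: [0.5569, 0.1368, 0.0524]
tool_rot: [-3.142, 0.0, -0.0]
contact_force: [-0.4, 0.6, -3.2]
opening: 0.0427
t: 8.85
tool_pos: [0.5567, 0.1368, 0.0491]
tool_rot: [-3.142, 0.0, 0.0]
contact_force: [-0.2, -0.1, -2.5]
opening: 0.0427
```

```bash
python3 -m creep '[[160,0,0,0.5,0],[160,0,0,1,0],[160,0,0,1,0],[160,0,0,1,0]]'
python3 -m creep '[[160,0,0,0.5,0],[160,0,0,1,0],[160,0,0,1,0],[160,0,0,1,0]]'
```

```text
t: 9.18
tool_pos: [0.557, 0.1368, 0.049]
tool_rot: [3.142, -0.0, 0.0]
contact_force: [-3.9, -1.0, 5.2]
opening: 0.0428
t: 9.52
tool_pos: [0.557, 0.1368, 0.049]
tool_rot: [3.141, -0.0, -0.001]
contact_force: [-6.2, -1.6, 10.2]
opening: 0.0428
```

Contact at 0.049 as computed. Release and rise.

```bash
python3 -m creep '[[135,0,0,-1,0],[120,0,0,-1,0],[100,0,0,-1,0],[80,0,0,-1,0],[50,0,0,-1,0],[50,0,0,-1,0],[50,0,0,-1,0],[50,0,0,-1,0]]'
python3 -m creep '[[50,0,0,-5,0],[50,0,0,-15,0],[50,0,0,-35,0],[50,0,0,-60,0],[50,0,0,-90,0],[50,0,0,-120,0],[50,0,0,-150,0],[50,0,0,-180,0],[50,0,0,-200,0],[50,0,0,-210,0],[50,0,0,-210,0],[50,0,0,-210,0]]'
python3 - <<'E'
from h import *
import pickle
o=ctrl.get_obs();c=ctrl.calibration('wrist'); im=ctrl.get_image('wrist'); pickle.dump((o,c),open('w5.pkl','wb'))
s=ctrl.get_image('side')
cv2.imwrite('pics/w5.png',im[:,:,::-1]);cv2.imwrite('pics/s5.png',s[:,:,::-1])
a=cv2.resize(s[180:360,200:400,::-1],(360,324),interpolation=cv2.INTER_CUBIC)
b=cv2.resize(im[:324,:440,::-1],(440,324)); cv2.imwrite('pics/m5.png',np.hstack([a,b]))
p=np.array([.5573,.1355,-.0022])
for b in ctrl.outline_of('wrist','long_bar')[:3]:
    ys,xs=np.nonzero(b['mask']); G=back(c,np.c_[xs,ys],.059)
    r=cv2.minAreaRect((G[:,:2]*1000).astype(np.float32)); print(round(b['conf'],2),b['rect'],np.round(r[0],1),np.round(r[1],1),round(r[2],1))
E
```

```text
t: 10.18
tool_pos: [0.5569, 0.1368, 0.0482]
tool_rot: [-3.142, 0.0, -0.0]
contact_force: [0.3, -0.5, -0.2]
opening: 0.0686
t: 11.18
tool_pos: [0.5567, 0.1368, 0.2583]
tool_rot: [-3.142, 0.0, -0.0]
contact_force: [0.5, 1.1, -0.9]
opening: 0.0688
0.87 [625.9, 359.6, 14.1, 36.2] [ 373.4 -209. ] [47.7 14.9] 13.8
0.66 [287.5, 114.6, 51.2, 186.3] [557.1 137. ] [178.8  44.8] 0.0
0.66 [480.5, 314.3, 100.8, 123.4] [371.6 -95.5] [ 47.5 162.4] 72.3
```

View pics/m5.png

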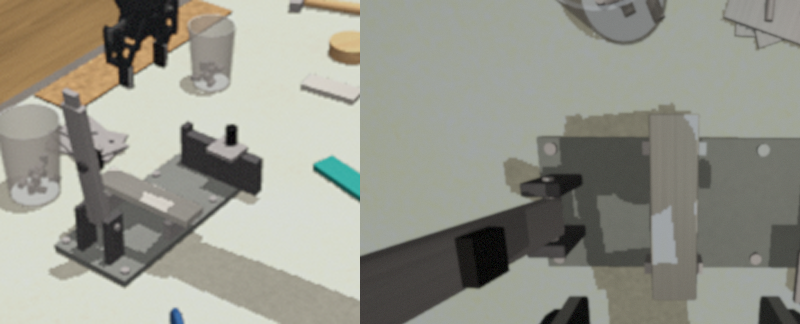

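The bar lies level across both rails; its outline gives (0.557, 0.137) at 0.0°, within 2 mm of the fixture's centre. Next: close the fingers, go over the arm's top, and come down behind it.

```bash
python3 -m creep '[[255,0,0,-25,0],[255,0,0,-60,0],[255,0,0,-95,0],[255,0,0,-112,0],[255,0,-35,-114,0],[255,0,-75,-114,0],[255,0,-115,-114,0],[255,0,-150,-114,0],[255,0,-180,-114,0],[255,0,-195,-114,0],[255,0,-195,-114,0],[255,0,-195,-114,0]]' 40
python3 -m creep '[[255,0,0,20,0],[255,0,0,50,0],[255,0,0,80,0],[255,0,0,100,0],[255,0,0,100,0],[255,0,0,100,0]]'
python3 - <<'E'
from h import *
o=ctrl.get_obs();print(o['tool_pos'],o['opening'])
s=ctrl.get_image('side'); t=ctrl.get_image('scene')
cv2.imwrite('pics/m6.png',np.hstack([cv2.resize(i[:,:,::-1],(400,400),interpolation=cv2.INTER_CUBIC) for i in (s[160:340,180:360],t[110:290,270:450])]))
H=np.array([.246,.077]);h=.013;y0,z0=o['tool_pos'][1:]
for a in (1.7,1.57,1.45,1.3,1.15,1,.85,.7,.55,.4,.25,.1,0,-.03):
    r=.205;C=H+r*np.array([-np.cos(a),np.sin(a)])+.007*np.array([np.sin(a),np.cos(a)]); print(a,'tool y,z mm',round((y0-C[0]-h)*1e3),round((z0-C[1])*1e3))
E
```

```text
t: 12.33
tool_pos: [0.5566, 0.3317, 0.3706]
tool_rot: [3.14, 0.001, -0.004]
contact_force: [-0.2, 0.6, 0.5]
opening: 0.0
t: 12.83
tool_pos: [0.5565, 0.33, 0.2708]
tool_rot: [3.14, -0.003, -0.005]
contact_force: [-0.1, -0.5, 0.7]
opening: -0.0002
[0.55652273 0.32999403 0.27082675] -0.00022395837532318224
1.7 tool y,z mm 38 -9
1.57 tool y,z mm 64 -11
1.45 tool y,z mm 89 -11
1.3 tool y,z mm 119 -6
1.15 tool y,z mm 148 4
1 tool y,z mm 176 18
0.85 tool y,z mm 201 35
0.7 tool y,z mm 223 56
0.55 tool y,z mm 242 81
0.4 tool y,z mm 257 108
0.25 tool y,z mm 268 136
0.1 tool y,z mm 274 166
0 tool y,z mm 276 187
-0.03 tool y,z mm 276 193
```

View pics/m6.png

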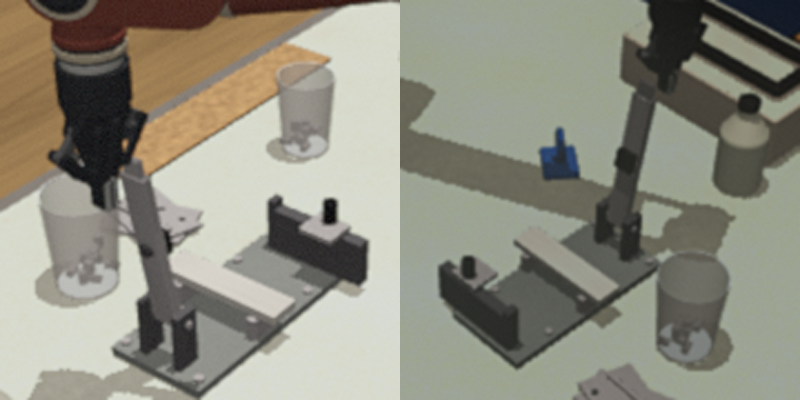

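The closed fingers stand behind the arm's upper end (fingers at (105,195), arm's tip at (135,172) in the side view). Push along the arc at about 15 mm per row.

```bash
python3 -m creep '[[255,0,10,-3,0],[255,0,22,-6,0],[255,0,34,-9,0],[255,0,45,-10,0],[255,0,56,-11,0],[255,0,67,-11,0],[255,0,78,-11,0],[255,0,89,-11,0],[255,0,100,-9,0],[255,0,110,-8,0],[255,0,119,-6,0],[255,0,119,-6,0]]'
python3 - <<'E'
from h import *
o=ctrl.get_obs();print(o['tool_pos'],o['opening'])
s=ctrl.get_image('side'); t=ctrl.get_image('scene')
cv2.imwrite('pics/m7.png',np.hstack([cv2.resize(i[:,:,::-1],(400,400),interpolation=cv2.INTER_CUBIC) for i in (s[160:340,180:360],t[110:290,270:450])]))
E
```

```text
t: 13.93
tool_pos: [0.5565, 0.2107, 0.2771]
tool_rot: [3.14, -0.003, -0.003]
contact_force: [-0.3, -0.1, 0.7]
opening: 0.0001
[0.55653226 0.21066235 0.27705752] 9.804451039798746e-05
```

View pics/m7.png

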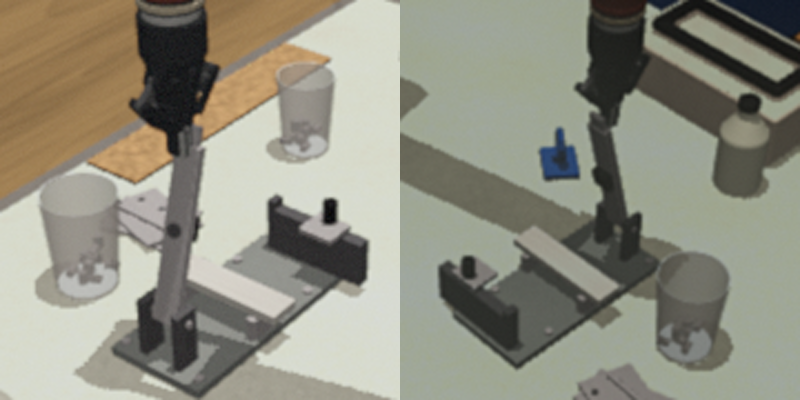

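The arm has come past vertical with the fingers behind its end. Continue down the arc.

```bash
python3 -m creep '[[255,0,15,4,0],[255,0,29,10,0],[255,0,43,16,0],[255,0,57,24,0],[255,0,70,32,0],[255,0,82,41,0],[255,0,93,51,0],[255,0,104,62,0],[255,0,114,74,0],[255,0,123,87,0],[255,0,123,87,0]]'
python3 -m creep '[[255,0,8,13,0],[255,0,15,27,0],[255,0,21,41,0],[255,0,26,55,0],[255,0,29,70,0],[255,0,31,80,0],[255,0,32,90,0],[255,0,32,95,0],[255,0,32,95,0]]'
python3 - <<'E'
from h import *
o=ctrl.get_obs();print(o['tool_pos'],o['contact_force'])
s=ctrl.get_image('side'); t=ctrl.get_image('scene')
cv2.imwrite('pics/m8.png',np.hstack([cv2.resize(i[:,:,::-1],(400,400),interpolation=cv2.INTER_CUBIC) for i in (s[190:350,200:360],t[130:290,270:430])]))
E
```

```text
t: 14.95
tool_pos: [0.5549, 0.088, 0.1868]
tool_rot: [3.141, -0.003, -0.01]
contact_force: [-0.4, -0.8, -0.9]
opening: 0.0001
t: 15.7
tool_pos: [0.5556, 0.0579, 0.0943]
tool_rot: [-3.141, 0.0, 0.005]
contact_force: [0.1, 0.9, -0.4]
opening: -0.0003
[0.55559712 0.05787756 0.09427585] [ 0.1482431   0.86495861 -0.38775679]
```

View pics/m8.png

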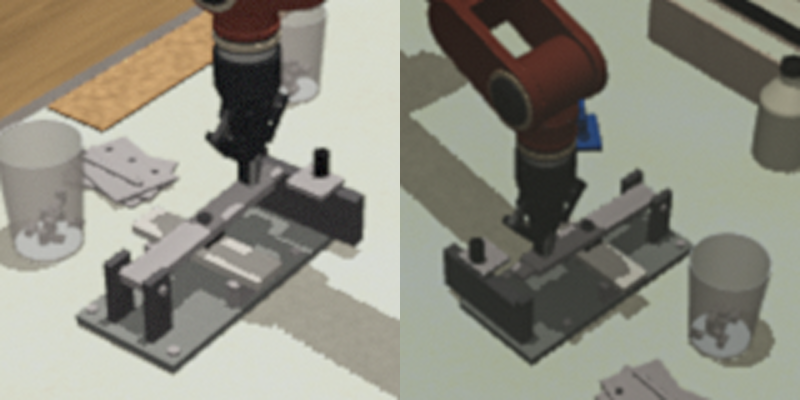

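The arm is nearly level over the bar. Press the last 10 mm slowly.

```bash
python3 -m creep '[[255,0,0,2,0],[255,0,0,4,0],[255,0,0,6,0],[255,0,0,8,0],[255,0,0,9,0],[255,0,0,9,0],[255,0,0,9,0]]'
python3 -m creep '[[255,0,0,1,0],[255,0,0,1,0],[255,0,0,2,0],[255,0,0,2,0],[255,0,0,2,0]]'
```

```text
t: 16.38
tool_pos: [0.5567, 0.0579, 0.0872]
tool_rot: [-3.141, 0.0, 0.0]
contact_force: [0.5, -0.0, 0.4]
opening: -0.0001
t: 16.8
tool_pos: [0.5567, 0.0578, 0.0851]
tool_rot: [-3.142, 0.0, 0.0]
contact_force: [-0.5, -0.3, 0.1]
opening: 0.0002
```

```bash
python3 -m creep '[[255,0,0,1,0],[255,0,0,1,0],[255,0,0,2,0],[255,0,0,2,0]]'
python3 -m creep '[[255,0,0,1,0],[255,0,0,1,0],[255,0,0,1,0]]'
```

```text
t: 17.13
tool_pos: [0.5568, 0.0578, 0.084]
tool_rot: [3.142, -0.0, -0.001]
contact_force: [-2.3, -0.1, 5.2]
opening: 0.0001
t: 17.38
tool_pos: [0.5568, 0.0578, 0.084]
tool_rot: [3.141, -0.0, -0.001]
contact_force: [-5.6, -0.5, 9.6]
opening: 0.0002
```

Contact at exactly the predicted 0.084: the arm is down. Rise, go to the −x side of the knob, and check the knob's place.

```bash
python3 -m creep '[[255,0,0,-10,0],[255,0,0,-40,0],[255,-10,10,-76,0],[255,-35,25,-86,0],[255,-65,50,-86,0],[255,-92,69,-86,0],[255,-97,69,-86,0],[255,-97,69,-86,0],[255,-97,69,-86,0]]'
python3 - <<'E'
from h import *
o=ctrl.get_obs();print(o['tool_pos'],o['contact_force'])
c=ctrl.calibration('wrist'); w=ctrl.get_image('wrist'); s=ctrl.get_image('side'); S=ctrl.calibration('side')
for n,cc in(('wrist',c),('side',S)):
  for b in ctrl.boxes_of(n,'bolt_knob')[:2]: print(n,b['rect'],b['conf'])
  print('pred knob top', proj(cc,[[.5573-t,-.0118,.123] for t in(.045,.055)]).round(0).tolist(),'arm end',proj(cc,[[.557,.0305,.084]]).round(0).tolist())
cv2.imwrite('pics/m9.png',np.hstack([cv2.resize(s[190:350,200:360,::-1],(320,320),interpolation=cv2.INTER_CUBIC),cv2.resize(w[:,:,::-1],(427,320))]))
E
```

```text
t: 18.13
tool_pos: [0.4602, -0.0111, 0.1687]
tool_rot: [-3.141, 0.001, -0.002]
contact_force: [0.7, 1.0, -0.4]
opening: -0.0003
[ 0.46018803 -0.01109263  0.16869859] [ 0.65436745  1.02401113 -0.40680566]
wrist [253.8, 142.5, 76.0, 86.9] 0.85
pred knob top [[315.0, 175.0], [315.0, 195.0]] arm end [[241.0, 90.0]]
side [316.7, 248.3, 17.3, 23.6] 0.68
side [284.7, 349.7, 31.4, 43.6] 0.6
pred knob top [[326.0, 248.0], [329.0, 249.0]] arm end [[305.0, 261.0]]
```

View pics/m9.png

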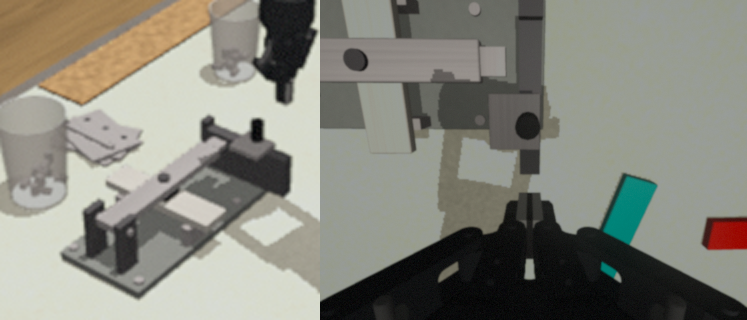

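The arm lies level along the fixture, its tongue ending beside the bolt plate; the knob at (312,188) full-frame is directly ahead of the closed fingers. Lower, then push along +x.

```bash
python3 -m creep '[[255,0,0,20,0],[255,0,0,42,0],[255,0,0,60,0],[255,0,0,66,0],[255,0,0,66,0],[255,6,0,66,0],[255,12,0,66,0],[255,18,0,66,0],[255,24,0,66,0],[255,30,0,66,0],[255,36,0,66,0],[255,36,0,66,0]]'
python3 -m creep '[[255,6,0,0,0],[255,12,0,0,0],[255,18,0,0,0],[255,24,0,0,0],[255,29,0,0,0],[255,33,0,0,0],[255,35,0,0,0],[255,36,0,0,0],[255,36,0,0,0]]'
python3 -m creep '[[255,1,0,0,0],[255,2,0,0,0],[255,3,0,0,0],[255,3,0,0,0]]'
```

```text
t: 19.33
tool_pos: [0.4971, -0.0113, 0.1026]
tool_rot: [3.142, -0.0, 0.002]
contact_force: [-0.1, -0.1, 0.3]
opening: -0.0002
t: 20.08
tool_pos: [0.532, -0.0112, 0.1022]
tool_rot: [3.142, -0.0, 0.0]
contact_force: [-0.8, -0.7, -0.8]
opening: -0.0003
t: 20.42
tool_pos: [0.5345, -0.0112, 0.1022]
tool_rot: [3.142, -0.0, -0.002]
contact_force: [-2.8, -0.9, 0.1]
opening: -0.0003
```

```bash
python3 -m creep '[[255,1,0,0,0],[255,2,0,0,0],[255,2,0,0,0],[255,2,0,0,0]]'
python3 -m creep '[[255,1,0,0,0],[255,2,0,0,0],[255,2,0,0,0],[255,2,0,0,0]]'
```

```text
t: 20.75
tool_pos: [0.5346, -0.0112, 0.1022]
tool_rot: [3.142, 0.0, -0.01]
contact_force: [-11.7, -1.2, 5.8]
opening: 0.0004
t: 21.08
tool_pos: [0.5348, -0.0112, 0.1022]
tool_rot: [3.141, 0.0, -0.018]
contact_force: [-18.9, -0.9, 11.3]
opening: 0.0002
```

The bolt stopped hard at TCP x = 0.535, where home was predicted (0.536). Back off, rise, check.

```bash
python3 -m creep '[[255,-8,0,0,0],[255,-25,0,0,0],[255,-45,0,0,0],[255,-60,0,-10,0],[255,-65,0,-40,0],[255,-65,0,-75,0],[255,-65,0,-100,0],[255,-65,0,-120,0],[255,-65,0,-120,0],[255,-65,0,-120,0]]'
python3 - <<'E'
from h import *
o=ctrl.get_obs();print(o['tool_pos'],o['contact_force'])
c=ctrl.calibration('wrist'); w=ctrl.get_image('wrist'); s=ctrl.get_image('side'); S=ctrl.calibration('side')
for n,cc in(('wrist',c),('side',S)):
  print(n,'home knob top', proj(cc,[.557,-.0115,.123]).round(0).tolist(),[np.round(b['rect']) for b in ctrl.boxes_of(n,'bolt_knob')[:1]])
cv2.imwrite('pics/m10.png',np.hstack([cv2.resize(s[190:350,200:360,::-1],(320,320),interpolation=cv2.INTER_CUBIC),cv2.resize(w[:,:,::-1],(427,320))]))
E
```

```text
t: 21.92
tool_pos: [0.4751, -0.0112, 0.2242]
tool_rot: [3.141, -0.0, 0.008]
contact_force: [-0.4, 0.4, -0.9]
opening: -0.0001
[ 0.47512306 -0.01124433  0.22415812] [-0.43787568  0.39167425 -0.93920848]
wrist home knob top [[314.0, 119.0]] [array([266.,  88.,  65.,  75.])]
side home knob top [[314.0, 243.0]] [array([301., 244.,  22.,  19.])]
```

```bash
python3 - <<'E'
from h import *
c=ctrl.calibration('wrist'); w=ctrl.get_image('wrist')
g=cv2.cvtColor(w,cv2.COLOR_RGB2GRAY); r=g[80:180,270:360]; m=(r<35).astype(np.uint8)
n,l,st,ce=cv2.connectedComponentsWithStats(m)
print([(st[i].tolist(),(ce[i]+[270,80]).round(0).tolist()) for i in range(1,n) if st[i,4]>60])
i0=[back(c,(314,119),.123).round(3).tolist()]; print(i0)
for b in ctrl.outline_of('wrist','long_bar')[:3]:
    ys,xs=np.nonzero(b['mask']); G=back(c,np.c_[xs,ys],.059); print(round(b['conf'],2),(G.min(0)[:2]).round(3),(G.max(0)[:2]).round(3))
for b in ctrl.outline_of('wrist','bolt')[:2]:
    ys,xs=np.nonzero(b['mask']); G=back(c,np.c_[xs,ys],.091); print('bolt',round(b['conf'],2),b['rect'],(G.min(0)[:2]).round(3),(G.max(0)[:2]).round(3))
E
```

```text
[]
[[[0.554, -0.011, 0.123]]]
0.94 [ 0.345 -0.156] [ 0.444 -0.092]
0.69 [0.467 0.109] [0.638 0.159]
bolt 0.93 [259.8, 79.2, 67.1, 73.1] [ 0.531 -0.021] [0.58  0.025]
bolt 0.33 [1.4, 30.4, 332.9, 226.4] [ 0.454 -0.025] [0.611 0.217]
```

The bolt plate measures x 0.531–0.580, y −0.021 to 0.025, centred where home should be. The bar is unmoved. Hand in.

```bash
python3 -c "
from station import ctrl
print(ctrl.finish_job())"
```

```text
the job is handed in; nothing more can be done
None
```

I laid the long bar across both rails, pushed the clamp arm down onto it in small steps, slid the bolt home, and handed the job in at about 22 s of the 72 s allowed.

- **Bar:** after release its outline put it at (0.557, 0.137) and 0.0° yaw, about 1.5 mm from the fixture centre I had measured, and it was lying flat. At the end its outline was in the same place, though its measured ends differed by up to 9 mm. I took that to be the clamp and the mask edge hiding part of it.
- **Clamp:** the arm stopped firmly with the fingertips at 84 mm, exactly the height for shut. That is an indirect check, as the joint angle cannot be read.
- **Bolt:** it stopped hard at TCP x = 0.535, against 0.536 predicted for home. Its plate was then seen centred at x ≈ 0.556, also as expected for home.

**Disagreement:** the first far-camera estimate of the fixture differed from the close wrist view by about 6 mm. I used the wrist view, and the later contacts agreed with it.

**Not checked:** the twelve-picture limit stopped me viewing the last picture, so the final state was checked by numbers only. I saw nothing else on the bench moved in the pictures up to then, but took no measurements of those things. The gripper ended clear of everything.

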